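# Torque a gas-line union until the wrench breaks over

## Robot

A 6-joint arm with a two-finger parallel gripper is mounted at the origin on a cart in front of the work surface, level with it; the furniture and walls round the work are solid. World frame = base frame: x ahead of the robot, y to its left, z up, the work surface at z = 0. Lengths are in m, angles in rad, forces in N, time in s.
With the tool pointing down it reaches from about 0.3 to 0.775 m from the base axis. Payload 14.6 kg.
Tool frame: the origin (TCP) lies midway between the tips of the shut fingers; the grasp point (between the pads) lies bot.grasp_offset behind it (bot.grasp_offset is the distance from the TCP to the grasp point, in m); z points along the fingers, y is the line along which they close (so a half turn about z gives the same grasp; the last joint's range is limited). The gripper opens to 85 mm and grips with 20 to 120 N. Pads are 22 mm wide; open, the fingers measure 114 mm over their backs; the gripper's body (76 mm by 85 mm) begins 54 mm behind the grasp point. The pads swing forward as they close: fully open they stand 13 mm farther back than shut.
Start: joints at [1.122, 0.3, 1.521, -0, 1.321, -0.067], TCP at [0.205, 0.51, 0.231] pointing down, gripper open.
Joint ranges: [-3.03, 3.03], [-0.79, 2.21], [0.23, 2.52], [-1.04, 4.18], [0, 3.07], [-2.55, 2.55]. Speed limits (rad/s): [2.22, 2.22, 2.57, 3.14, 3.14, 3.14].

## Interface

Orientations are given as a rotation vector (axis times angle).
In Python, from station import bot, readout, imaging, finish_job gives the robot as it stands. Calls block until the motion is done:
- bot.movep(position, orientation): joint-space move of the TCP to a pose.
- bot.move_straight(position, frame=None, speed=0.15): straight line of the TCP; frame=None keeps the orientation; speed is the mean speed in m/s.
- bot.set_joints(angles): joint-space move.
- bot.command_gripper(opening, newtons=None): opening from 0.0 (shut) to 1.0 (fully open); newtons is the grip in N (None keeps the last); returns when the fingers have stopped.
- bot.dwell(seconds).
- bot.inverse_kinematics(position, orientation): joint angles nearest the present ones, or None.
- readout.observe(): the state.
- imaging.camera(name): name is "scene" or "side" or "wrist"; returns a dict with "frame" (400x640x3 uint8, blue, green, red), "z_map" (400x640 float32, m along the optical axis (not along the pixel's ray), 0 where there is no reading), "vfov" (degrees; the focal length in pixels is half the picture's height over the tangent of half this angle, whatever the lens; pixels are square), "cx", "cy" (the principal point, pixels), "k1" (the pictures are not rectified: a ray, as slopes to the right and down, at radius r is drawn at 1 + k1 r^2 times it, then the intrinsics apply), "camera_from_world" (4x4, takes a point from world to camera coordinates); the wrist camera has in their place "T_tool_cam" (4x4, takes a point from camera to tool coordinates, whose origin is the TCP and whose axes are the flange's). Camera axes: x right, y up, looking along -z (the intrinsics and any distortion apply to the point x, -y, -z); pixel columns grow to the right and rows downward; lengths in m; the calibration is good to about 2 mm. A picture is of the moment at which its call begins: read the wrist's pose just before it.
A pose or a line that the arm cannot do raises bot.IKError and nothing moves.
- finish_job(): hands the job in; it is judged then, once.
The state is a dict: "clock": time; "joint_positions": joint angles; "joint_velocities": joint speeds; "tau": joint torques, N m; "ee_pos": TCP position; "ee_rot": TCP orientation; "ft_force": force on the tool from outside, world axes, zero at the start; "moment": the same for the moment, N m; "width": opening from 0.0 (shut) to 1.0 (fully open); "grip_force": force on a finger pad.
Only numpy, scipy, OpenCV 4.12 (cv2) and the standard library are available. Lean on these libraries where they do the work, as an engineer would, in place of code of your own. Each camera call takes 0.05 s, during which the arm holds its last target. There are 200 camera calls.

## Task

Two gas-line unions stand on the bench, one with a break-over torque wrench on its nut, the other with a plain flat ring spanner. Push the torque wrench's black handle clockwise (seen from above) until the nut is run down tight, and on until the handle gives at the knuckle behind the wrench head and stands bent by about 15 degrees (10 to 23 is fine); then stop at once, so as not to overdrive it, and let go. Leave the plain spanner as it is.

Things in the scene. Friction and masses are not known exactly. Their poses are not given: they have to be found in the camera images.
- wrench_grip (a point): centre of the torque wrench's handle: black ribbed round grip, 25 mm thick, 86 mm long, level, axis 70 mm above the bench; beyond it a 12 mm steel end cap. Its x axis runs along the handle towards the knuckle, whose upright pivot lies 93 mm off; y to the left of x, z up. The handle points roughly at the robot. Small loose things under 20 mm tall may lie below it.
- wrench_nut (a point): point on the upright axis of the brass nut that the torque wrench is captive on, at the wrench's height (70 mm), 42 mm beyond the knuckle's pivot: 135 mm from the middle of the grip while the wrench is straight. The steel ring head is 41 mm wide, behind it a forked knuckle with a pin. Block bolted to the bench, foot 76 mm square; a tube stub rises through the nut to 89 mm.
- union_nut (a joint): turn of the nut with the wrench head about the nut's axis, rad, growing clockwise seen from above (tightening). Starts at 0 to 0.15, turns easily (about 1 N at the grip) and is tight at its stop at 0.40.
- wrench_click (a joint): bend of the wrench's knuckle, rad: 0 straight (as at the start), growing as the handle goes on clockwise past the head; hard end at 0.70. It stays straight below 1.2 N m (about 13 N sideways at mid-grip), gives at that torque, which only the tight nut resists, keeps resisting as much while it bends, and stays bent where it is left.
- spanner_end (a point): centre of the open ring at the free end of the plain spanner, 70 mm above the bench: thin flat all-steel spanner on the nut of the other, identical union block, 17 to 31 cm to the left or right. Its free end also points roughly at the robot, 124 mm from its nut axis (x axis points at that nut). It moves if pushed; leave it alone.

How it is judged:
By the outcome, as a careful person would: the job done as asked, in the order asked, and still so for the second after the job is handed in, with the robot touching nothing.
It also fails if it takes over 35 s, if anything falls off the work surface, if the arm or the gripper's body presses on something with over 40 N, if the wrist force passes 120 N, or if a joint passes its speed limit or range.

## Working session

There is one attempt and no reset: what is moved stays moved. The work goes in short steps, each a Python script; the robot and the scene stay as the last script left them, time stands still between calls to the robot, and variables do not carry over. Pictures are saved under pics/ and viewed, at most 10 in all, crops included, and the job is handed in when it is done.

```bash
mkdir -p pics
cat > h.py <<'E'
import numpy as np, cv2
from station import bot, readout, imaging, finish_job
def deproj(c,u,v,z=None):
    """world points for pixels: by depth map, or on plane z"""
    f=200/np.tan(np.radians(c["vfov"])/2)
    d=np.array([[f,0,c["cx"]],[0,f,c["cy"]],[0,0,1.]])
    s=cv2.undistortPoints(np.array([[[u,v]]],float),d,np.array([c["k1"],0,0,0.]))[0,0]
    T=np.linalg.inv(c["camera_from_world"])
    r=T[:3,:3]@np.array([s[0],-s[1],-1]); o=T[:3,3]
    t=c["z_map"][int(v),int(u)] if z is None else (z-o[2])/r[2]
    return o+t*r
E
python3 - <<'E'
from h import *
import pickle
for n in("scene","side"):
    c=imaging.camera(n); cv2.imwrite(f"pics/{n}.png",c["frame"]); pickle.dump(c,open(n+".pkl","wb"))
    print(n,c["vfov"],c["k1"],np.linalg.inv(c["camera_from_world"])[:3].round(2).tolist())
o=readout.observe(); print({k:np.round(v,3).tolist() for k,v in o.items()}, bot.grasp_offset)
E
```

```text
scene 52.45723375217383 -0.03869053686430903 [[-0.36, 0.79, -0.51, 0.09], [-0.93, -0.3, 0.19, -0.08], [-0.0, 0.54, 0.84, 0.82]]
side 55.91116870353684 -0.02389836429745833 [[-1.0, -0.02, 0.03, 0.56], [0.03, -0.87, 0.5, 0.17], [0.01, 0.5, 0.87, 0.86]]
{'clock': 0.1, 'joint_positions': [1.122, 0.3, 1.522, -0.0, 1.321, -0.067], 'joint_velocities': [-0.001, -0.002, 0.0, -0.0, -0.0, -0.0], 'tau': [0.0, -54.438, -36.237, 0.0, 0.003, -0.0], 'ee_pos': [0.205, 0.51, 0.231], 'ee_rot': [-0.596, -3.084, 0.002], 'ft_force': [-0.443, 0.497, -0.232], 'moment': [-0.041, -0.024, -0.058], 'grip_force': 0.0, 'width': 1.001} 0.0187
```

View pics/scene.png

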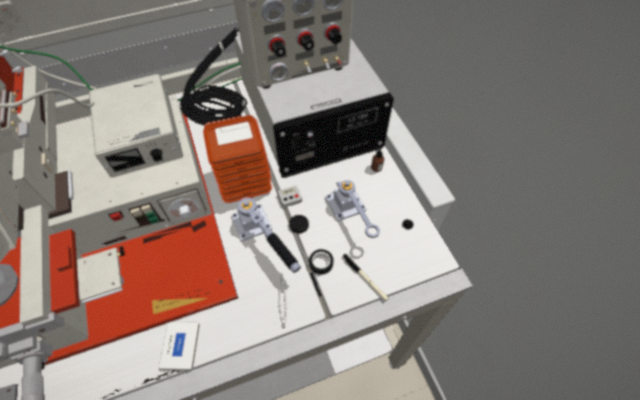

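View pics/side.png

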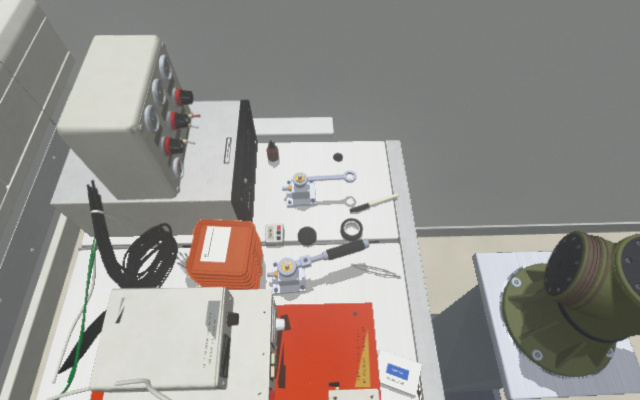

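The scene view has the torque wrench's grip at about (270,237)–(297,268) and its nut at (249,205). In the side view the grip is at (328,254)–(367,243) and the nut at (287,266). The spanner is to the right, with its ring at (372,231) in the scene view. I'll enlarge both.

Run:
```python
import pickle,cv2,numpy as np
a=pickle.load(open("scene.pkl","rb"))["frame"][185:285,220:320]
b=pickle.load(open("side.pkl","rb"))["frame"][220:295,265:385]
cv2.imwrite("pics/c1.png",cv2.resize(a,None,fx=6,fy=6,interpolation=cv2.INTER_CUBIC))
cv2.imwrite("pics/c2.png",cv2.resize(b,None,fx=6,fy=6,interpolation=cv2.INTER_CUBIC))
```

```text
(no output)
```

View pics/c1.png

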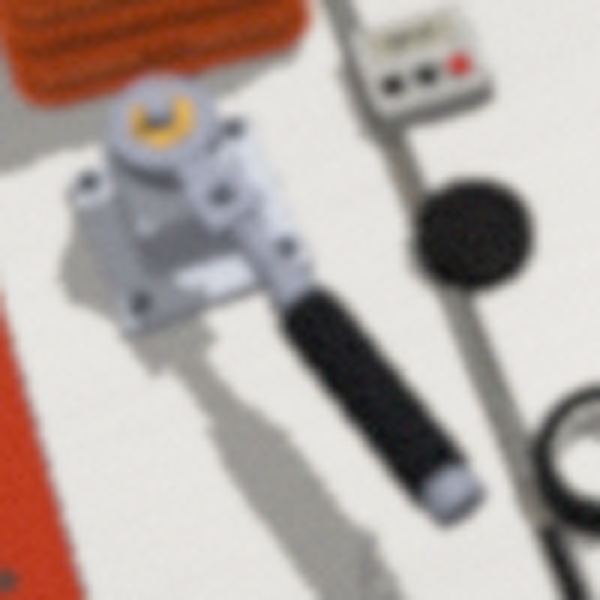

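View pics/c2.png

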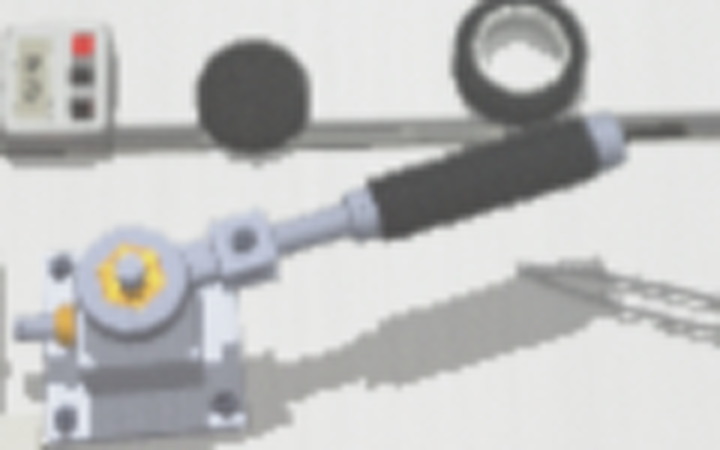

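Scene crop: ring (160,127), knuckle pin (222,193), grip ends (303,310)/(430,485). Side crop: ring (132,277), pin (243,240), grip ends (375,209)/(593,143). Below the grip is only flat stuff plus a tape roll to the right of it.

Run:
```python
import pickle
from h import *
P={"scene":(220,185,dict(ring=(160,127),pin=(222,193),g0=(303,310),g1=(430,485),disc=(473,235),tape=(590,460))),
"side":(265,220,dict(ring=(132,277),pin=(243,240),g0=(375,209),g1=(593,143),disc=(253,97),tape=(520,60)))}
for n,(x,y,d) in P.items():
    c=pickle.load(open(n+".pkl","rb"))
    for k,(u,v) in d.items():
        z={"ring":.078,"pin":.08,"disc":0.01,"tape":0.015}.get(k,.07)
        print(n,k,deproj(c,x+u/6-.4,y+v/6-.4,z).round(4),deproj(c,x+u/6,y+v/6).round(4))
c=pickle.load(open("side.pkl","rb"))
print("spanner",deproj(c,350,176,.07))
```

```text
scene ring [ 0.6017 -0.1095  0.078 ] [ 0.5975 -0.1099  0.0822]
scene pin [ 0.5652 -0.1226  0.08  ] [ 0.5613 -0.1229  0.0842]
scene g0 [ 0.515  -0.1361  0.07  ] [ 0.5084 -0.1359  0.0796]
scene g1 [ 0.4357 -0.1559  0.07  ] [ 0.4307 -0.1555  0.0784]
scene disc [ 0.5567 -0.2114  0.01  ] [ 0.5527 -0.2111  0.0147]
scene tape [ 0.4493 -0.2186  0.015 ] [ 0.4558 -0.2219 -0.0023]
side ring [ 0.6031 -0.111   0.078 ] [ 0.6015 -0.1058  0.0902]
side pin [ 0.5629 -0.1232  0.08  ] [ 0.562  -0.1202  0.0857]
side g0 [ 0.514  -0.1377  0.07  ] [ 0.5137 -0.1334  0.0787]
side g1 [ 0.4308 -0.1618  0.07  ] [ 0.4317 -0.1564  0.0807]
side disc [ 0.5586 -0.2106  0.01  ] [ 0.5577 -0.2075  0.0145]
side tape [ 0.4488 -0.222   0.015 ] [ 0.4464 -0.2263  0.0032]
spanner [ 0.44769781 -0.34346905  0.07      ]
```

Run:
```python
import pickle
from h import *
H={}
for n in("scene","side"):
    c=pickle.load(open(n+".pkl","rb"))
    for v in range(0,400,3):
        for u in range(0,640,3):
            if c["z_map"][v,u]>0:
                p=deproj(c,u,v); k=tuple(np.round(p[:2]/.08).astype(int)); H.setdefault(k,[]).append(p[2])
print("cols y cm",[j*8 for j in range(8,-6,-1)])
for i in range(2,11): print(i*8,[int(100*np.percentile(H[i,j],95)) if (i,j) in H else None for j in range(8,-6,-1)])
from scipy.spatial.transform import Rotation as R
for a in(.2875,-.1,-.4):
  for s in(1,-1):
    y=s*np.array([-np.sin(a),np.cos(a),0]); z=np.array([0,0,-1.]); rv=R.from_matrix(np.c_[np.cross(y,z),y,z]).as_rotvec()
    q=bot.inverse_kinematics([.48,-.19,.25],rv); print(a,s,None if q is None else np.round(q,2))
```

```text
cols y cm [64, 56, 48, 40, 32, 24, 16, 8, 0, -8, -16, -24, -32, -40]
16 [None, None, None, None, None, None, 0, 0, 25, 0, 0, None, None, -84]
24 [None, None, None, None, None, None, None, None, None, None, None, -84, -84, -84]
32 [None, None, None, None, 11, 0, 1, 1, 0, 0, 0, 0, 0, 0]
40 [None, None, 0, 7, 19, 21, 5, 5, 5, 0, 7, 1, 1, 0]
48 [None, None, 0, 0, 22, 21, 18, 5, 5, 0, 8, 2, 7, 0]
56 [None, None, None, None, 20, 31, 18, 5, 5, 8, 8, 1, 7, 0]
64 [None, None, None, None, 21, 36, 40, 17, 17, 15, 16, 2, 1, 0]
72 [None, None, None, None, None, 29, 40, 25, 25, 16, 16, 18, 18, 18]
80 [None, None, None, None, None, 27, 28, 25, 25, 16, 16, 41, 41, 41]
0.2875 1 [-0.45  0.21  1.59  0.    1.34 -2.31]
0.2875 -1 [-0.45  0.21  1.59  0.    1.34  0.84]
-0.1 1 [-0.45  0.21  1.59  0.    1.34 -1.92]
-0.1 -1 [-0.45  0.21  1.59 -0.    1.34  1.22]
-0.4 1 [-0.45  0.21  1.59  0.    1.34 -1.62]
-0.4 -1 [-0.45  0.21  1.59 -0.    1.34  1.52]
```

```bash
cat >> h.py <<'E'
from scipy.spatial.transform import Rotation as R
def rot(a):
    y=np.array([np.sin(a),-np.cos(a),0]); z=np.array([0,0,-1.]); return R.from_matrix(np.c_[np.cross(y,z),y,z]).as_rotvec()
NUT=np.array([.6025,-.110]); A0=.2875
def xy(a,back): # point opposite mid-grip, 'back' behind the handle axis (clockwise push -> +y)
    return NUT-.135*np.array([np.cos(a),np.sin(a)])+back*np.array([np.sin(a),-np.cos(a)])
E
python3 - <<'E'
from h import *
o=readout.observe(); p=np.array(o["ee_pos"]); r=p[:2]/np.hypot(*p[:2])
bot.move_straight([p[0],p[1],.33],speed=.3)
bot.move_straight([*(r*.36),.42],speed=.3)
q=list(readout.observe()["joint_positions"]); q[0]=-.42; q[5]=.9; bot.set_joints(q)
bot.command_gripper(0.0)
bot.movep([*xy(A0,.055),.25],rot(A0))
o=readout.observe(); print(o["clock"],o["ee_pos"],o["width"],o["ft_force"])
c=imaging.camera("side"); cv2.imwrite("pics/s2.png",cv2.resize(c["frame"][120:320,220:420],None,fx=3,fy=3))
E
```

```text
4.9917 [ 0.48865999 -0.20091924  0.25131834] -0.0042085136821567275 [-0.9852583  -0.2973503   1.10063056]
```

View pics/s2.png

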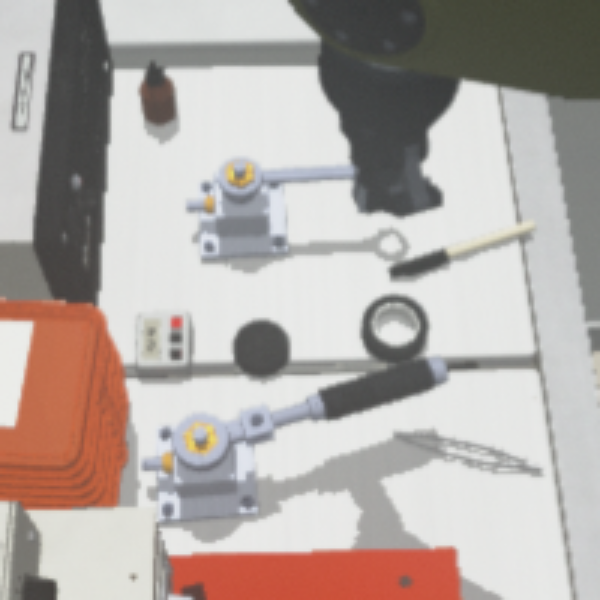

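The arm is clear and the wrench undisturbed (handle at about (380,387) in this crop). I'll descend and push until the force rises.

Run:
```python
from h import *
bot.move_straight([*xy(A0,.055),.048],speed=.15)
bot.dwell(.2); f0=np.array(readout.observe()["ft_force"])
bot.move_straight([*xy(A0,.03),.048],speed=.05)
a=A0; log=[]
while a>-.3:
    a-=.015
    bot.move_straight([*xy(a,.027),.048],rot(a),speed=.025)
    o=readout.observe(); f=np.array(o["ft_force"])-f0
    ft=f[:2]@np.array([np.sin(a),-np.cos(a)])
    log.append((round(a,3),round(ft,1),round(f[2],1)))
    if ft>7: break
print(log,o["clock"],o["ee_pos"],f)
np.save("f0.npy",f0)
c=imaging.camera("side"); cv2.imwrite("pics/s3.png",cv2.resize(c["frame"][200:300,255:385],None,fx=6,fy=6,interpolation=cv2.INTER_CUBIC))
```

```text
[(0.272, np.float64(0.2), np.float64(0.0)), (0.257, np.float64(-0.3), np.float64(1.0)), (0.242, np.float64(0.1), np.float64(-0.2)), (0.227, np.float64(-0.8), np.float64(-0.4)), (0.212, np.float64(-0.5), np.float64(-0.3)), (0.197, np.float64(-0.2), np.float64(0.5)), (0.182, np.float64(-0.1), np.float64(0.0)), (0.167, np.float64(0.4), np.float64(-0.4)), (0.152, np.float64(-0.0), np.float64(-0.4)), (0.137, np.float64(-0.1), np.float64(0.1)), (0.122, np.float64(-0.0), np.float64(0.8)), (0.107, np.float64(0.4), np.float64(-0.5)), (0.092, np.float64(-1.1), np.float64(-0.3)), (0.077, np.float64(0.4), np.float64(0.0)), (0.062, np.float64(-0.4), np.float64(0.3)), (0.047, np.float64(-0.8), np.float64(0.1)), (0.032, np.float64(-0.8), np.float64(-0.3)), (0.017, np.float64(-0.5), np.float64(-0.0)), (0.002, np.float64(0.0), np.float64(-0.1)), (-0.013, np.float64(8.3), np.float64(-0.4))] 12.4917 [ 0.46730896 -0.13597944  0.04814081] [-0.77236133 -8.3318203  -0.44201857]
```

View pics/s3.png

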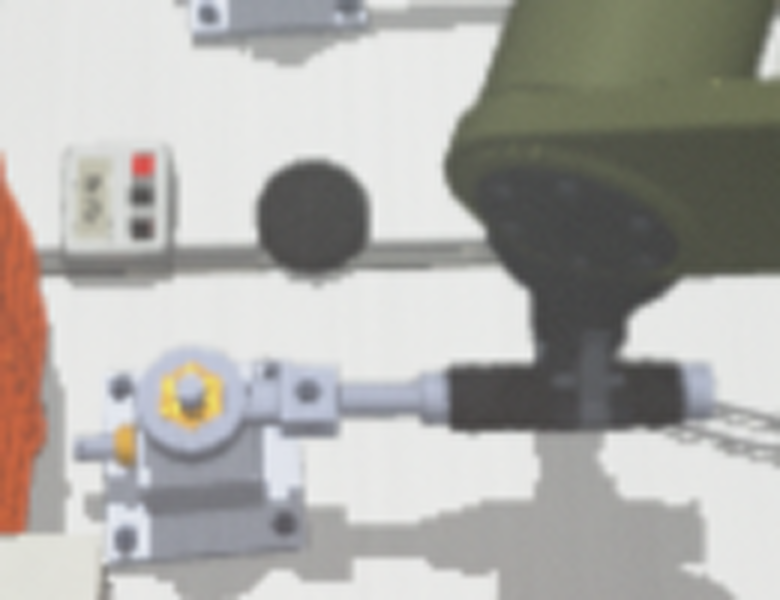

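The force rose to 8 N with the nut at its stop and the wrench straight: ring (192,398), pin (307,390) and grip (575,392). Next I'll bend it about the knuckle in small steps.

Run:
```python
from h import *
f0=np.load("f0.npy"); at=-.013
K=NUT-.042*np.array([np.cos(at),np.sin(at)])
def pt(b,back):
    a=at-b; return K-.093*np.array([np.cos(a),np.sin(a)])+back*np.array([np.sin(a),-np.cos(a)])
def ang(p,back): # handle angle from TCP pos
    d=K-np.array(p[:2]); return -(np.arctan2(d[1],d[0])-np.arctan2(back,np.hypot(*d)))
b=0; ref=None; log=[]; B=.027
m0=ang(readout.observe()["ee_pos"],B)
while b<.34:
    b+=.018
    bot.move_straight([*pt(b,B),.048],rot(at-b),speed=.025)
    o=readout.observe(); f=np.array(o["ft_force"])-f0; a=at-b
    ft=f[:2]@np.array([np.sin(a),-np.cos(a)]); m=ang(o["ee_pos"],B)-m0
    if ref is None and ft>10.5: ref=m
    log.append((round(b,3),round(float(m),3),round(float(ft),1)))
    if ref is not None and m-ref>.235: break
    if ft>35: break
print(log,ref,o["clock"])
c=imaging.camera("side")
bot.move_straight([*pt(b,.075),.048],speed=.08)
bot.move_straight([*pt(b,.075),.25],speed=.15)
print(readout.observe()["clock"])
e=[cv2.resize(imaging.camera(n)["frame"][r:r+100,k:k+110],None,fx=5,fy=5,interpolation=cv2.INTER_CUBIC) for n,r,k in(("scene",185,200),("side",215,265))]
for i in(0,1): cv2.imwrite(f"pics/e{i}.png",e[i])
```

```text
[(0.018, 0.016, 10.2), (0.036, 0.033, 10.9), (0.054, 0.051, 10.5), (0.072, 0.069, 10.3), (0.09, 0.087, 10.6), (0.108, 0.106, 11.7), (0.126, 0.124, 9.8), (0.144, 0.142, 10.6), (0.162, 0.16, 9.8), (0.18, 0.178, 10.7), (0.198, 0.196, 10.1), (0.216, 0.214, 10.5), (0.234, 0.232, 10.5), (0.252, 0.25, 10.6), (0.27, 0.268, 9.8)] 0.03304795977047767 16.2917
18.5917
```

View pics/e1.png

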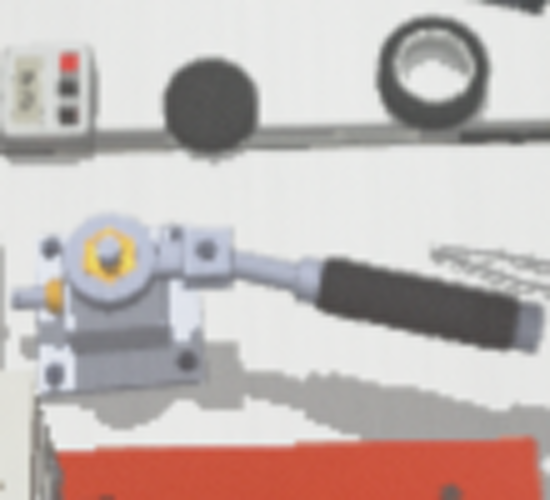

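View pics/e0.png

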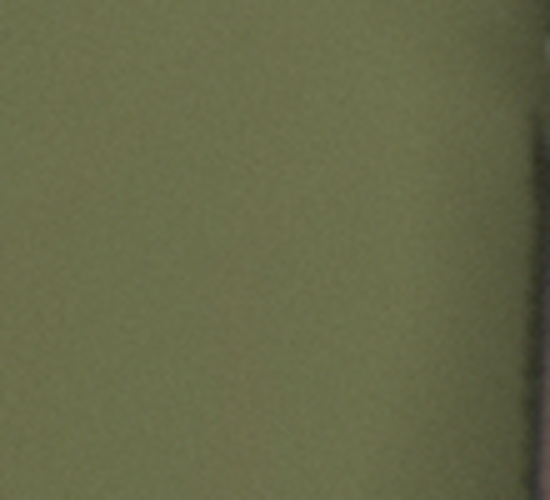

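The handle now stands bent in the side view: ring (108,255), pin (207,249), grip (322,285)–(515,322). The scene camera is blocked by the arm. I'll compare angles numerically.

Run:
```python
import pickle
from h import *
c=pickle.load(open("side.pkl","rb"))
D=lambda u,v,k,x,y,z: deproj(c,x+u/k-.4,y+v/k-.4,z)
an=lambda p,q: np.degrees(np.arctan2(*(q-p)[1::-1]))
r,p,g0,g1=[D(u,v,5,265,215,z) for u,v,z in((108,255,.078),(207,249,.08),(322,285,.07),(515,322,.07))]
print("head",an(p,r),"grip",an(g1,g0),"pin-mid",an((g0+g1)/2,p))
r,p,g0,g1=[D(u,v,6,255,200,z) for u,v,z in((192,398,.078),(307,390,.08),(450,397,.07),(682,392,.07))]
print("before: head",an(p,r),"grip",an(g1,g0))
o=readout.observe();print(o["ft_force"],o["clock"])
```

```text
head 1.1693531591970667 grip -12.868083363262976 pin-mid -14.538012827981715
before: head 1.673316549539483 grip -0.296747673100312
[-0.26610056  0.08252921  0.48870023] 18.6917
```

The image measurements put the bend at about 13–15°, and the push log agrees at about 15°. That's within the 10–23° range, and the arm is clear.

```bash
python3 -c "
from station import finish_job
print(finish_job())"
```

```text
the job is handed in; nothing more can be done
None
```

The job is handed in: I ran the nut down to its stop and bent the torque wrench's knuckle about 15° by the push log (13–15° in the images). The arm then let go and backed clear without going near the plain spanner, at 18.7 s on the robot clock.

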